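# Blow out the open beaker at the dry-gas purge station

### The arm

A 6-joint arm with a two-finger parallel gripper is mounted at the origin on a cart in front of the work surface, level with it; the furniture and walls round the work are solid. World frame = base frame: x ahead of the robot, y to its left, z up, the work surface at z = 0. Lengths are in m, angles in rad, forces in N, time in s.
With the tool pointing down it reaches from about 0.3 to 0.775 m from the base axis. Payload 14.6 kg.
Tool frame: the origin (TCP) lies midway between the tips of the shut fingers; the grasp point (between the pads) lies 19 mm behind it; z points along the fingers, y is the direction in which the jaws open and shut (so a half turn about z gives the same grasp; the last joint's range is limited). The gripper opens to 85 mm and grips with 20 to 120 N. Pads are 22 mm wide; open, the fingers measure 114 mm over their backs; the gripper's body (76 mm by 85 mm) begins 54 mm behind the grasp point. The pads swing forward as they close: fully open they stand 13 mm farther back than shut.
Start: joints at [-1.31, 0.3, 1.521, -0, 1.321, -0.067], TCP at [0.177, -0.521, 0.198] pointing down, gripper open.
Joint ranges: [-3.03, 3.03], [-0.79, 2.21], [0.23, 2.52], [-1.04, 4.18], [0, 3.07], [-2.55, 2.55]. Speed limits (rad/s): [2.22, 2.22, 2.57, 3.14, 3.14, 3.14].

### API

Orientations are given as a unit quaternion [x, y, z, w].
In Python, from rig import bot gives the robot as it stands. The module is installed in compiled form; this text tells all that it offers. Calls block until the motion is done:
- bot.goto(position, orientation): joint-space move of the TCP to a pose.
- bot.move_straight(position, orientation=None, rate=0.15, force_limit=None): straight line of the TCP; orientation=None keeps the orientation; rate is the mean speed in m/s. With force_limit (N) it stops when the force on the tool has changed by that much, and returns True; else False.
- bot.movej(angles): joint-space move.
- bot.gripper_to(opening, newtons=None): finger opening in m; newtons is the grip in N (None keeps the last); returns when the fingers have stopped.
- bot.pause(seconds).
- bot.solve_ik(position, orientation): joint angles nearest the present ones, or None.
- bot.camera(name): name is "scene" or "top" or "wrist"; returns the picture (384x512x3 uint8, red, green, blue); there is no depth.
- bot.camera_model(name): a dict with "K" (3x3 intrinsics, pixels), "rvec" (rotation vector, rad) and "tvec" (3), from world to camera coordinates, as OpenCV has them; the wrist camera has in their place "T_tool_cam" (4x4, takes a point from camera to tool coordinates, whose origin is the TCP and whose axes are the flange's). Camera axes: x right, y down, z forward; pixel columns grow to the right and rows downward; lengths in m; the calibration is good to about 2 mm. A picture is of the moment at which its call begins: read the wrist's pose just before it. camera_model takes no time and is no camera call.
A pose or a line that the arm cannot do raises bot.Unreachable and nothing moves.
- bot.close_job(): hands the job in, once; it reports no verdict.
Readings, each from a call of its own:
- bot.current_time(): time.
- bot.current_joint_pos(): joint angles.
- bot.current_dq(): joint speeds.
- bot.current_effort(): joint torques, N m.
- bot.current_eef_pos(): TCP position.
- bot.current_orientation(): TCP orientation.
- bot.current_force(): force on the tool from outside, world axes, zero at the start.
- bot.current_wrist_torque(): the same for the moment, N m.
- bot.current_gripper_width(): finger opening in m.
Only numpy, scipy, OpenCV 4.12 (cv2) and the standard library are available. Lean on these libraries where they do the work, as an engineer would, in place of code of your own. Each camera call takes 0.05 s, during which the arm holds its last target.

### The job

Of the two vessels under the gas outlets, one is an open beaker and the other a lidded pot. Lift the outlet selector, turn it until its pointer is over the slot for the beaker's outlet and let it drop fully into that slot; then pull the round push-pull knob straight out to its on detent, let go of it and leave it standing out by itself for about two seconds, and finally push it fully home again. Leave the T-handle valve alone and do not shift any of the things standing about.

Things in the scene. Friction and masses are not known exactly. Their poses are not given: they have to be found in the camera images.
- selector: aluminium block 68x68 mm, 90 mm high, fixed on an 80x80x8 mm foot, with the outlet selector on top. Origin: centre of its underside on the bench; x to its back, y to its left. On its top steel index posts 9 mm high stand 30 to 42 mm from the axis, with an 11 mm slot between them straight ahead (-x, parked) and 60 degrees to the left and right of that (in line with the outlets)
- outlet_left (a point): lower end of the thin steel outlet tube at the block's left (+y) front, 77 mm above the bench, 95 mm from the block's axis; the tube runs 94 mm high from the block
- outlet_right (a point): lower end of the same tube at the block's right (-y) front
- selector_grip (a point): on the vertical axis of the black selector knob, in its upright bar 14 mm thick, 44 mm long, which reaches 13 mm above this point and 26 mm below it, down to a hub 47 mm in diameter; dropped, the point is 128 mm above the bench. Its x axis lies along the bar; the -x end, with a white line, is the pointer; below it a steel lug 8 mm thick sticks out of the hub. A spring pulls the knob down
- selector_lift (a joint): height to which the selector knob is lifted, m: 0 = lug dropped in a slot, about 0.0085 = lug riding on the index posts, stop at 0.016. Lift it at least 0.011 to turn it freely; spring and weight pull it down with 4 N at 0 and 6 N at 0.016
- selector_turn (a joint): turn of the selector knob, rad, positive clockwise seen from above: 0 = pointer straight ahead (-x of selector, where it starts), +1.047 = slot of the left (+y) outlet, -1.047 = slot of the right (-y) outlet; stops at +-1.2. The lug drops in by itself when the knob is let go within about 0.1 rad of a slot
- purge_valve: grey housing of the purge valve, fixed on the bench, foot 88x76 mm, with its upper face tilted 25 degrees towards its front (-x); about 95 mm high at the back. Origin: centre of the underside; x to its back. A steel bush 28 mm in diameter, 10 mm high stands round the shaft on the face
- purge_grip (a point): grasping point of the round black knob of the purge valve: on its axis, half-way up its 14 mm high cylindrical side, 38 mm in diameter. Its z axis points straight out along the pull direction (tilted 25 degrees from vertical towards the robot side). With the knob home the point is 36 mm from the face; the knob's flat top is 12 mm farther out
- purge (a joint): how far the round knob is pulled out, m: 0 = home (off), 0.018 = on, at both of which it is held; in between it snaps to the nearer one. It takes about 6 N to move it off either end
- vent_valve: grey housing of the vent valve, just like that of the purge valve but with a T-handle; fixed; origin: centre of the underside. The two valves may stand either way round, behind and to the left and right of the selector
- vent_grip (a point): centre of the black T-handle bar of the vent valve (52 mm wide, 14 x 16 mm thick), 38 mm from the face; to be left alone
- beaker_mid (a point): centre, half-way up, of the open clear plastic beaker, 68 mm high, 71 mm over its spout; it stands under the left or the right outlet
- pot_mid (a point): centre, half-way up, of the white lidded sample pot, 49 mm in diameter, 59 mm high; it stands under the other outlet
- jar_mid (a point): centre, half-way up, of the reagent jar with a wide cap, 67 mm in diameter, 128 mm high, behind the selector; loose bystander
- cylinder_mid (a point): centre, half-way up, of the slender measuring cylinder, 174 mm high, tube 25 mm in diameter, foot 55 mm; behind the valves; loose bystander
- vial_mid (a point): centre, half-way up, of the capped glass vial, 45 mm in diameter, 79 mm high, in front of one of the valves; loose bystander
- tape_mid (a point): centre of the roll of masking tape lying on the bench at the right, 103 mm in diameter, 19 mm high; loose bystander
- weight_mid (a point): centre, half-way up, of the small steel check weight, 31 mm in diameter, 44 mm high, in front of the other valve; loose bystander
Things that resemble listed ones, but are neither listed nor needed, are in the scene too. Leave any orange look-alike of the purge_valve alone.

How it is judged:
By the outcome, as a careful person would: the job done as asked, in the order asked, and still so for the second after the job is handed in, with the robot touching nothing.
It also fails if it takes over 48 s, if anything falls off the work surface, if the arm or the gripper's body presses on something with over 40 N, if the wrist force passes 120 N, or if a joint passes its speed limit or range.

## Working session

There is one attempt and no reset: what is moved stays moved. The work goes in short steps, each a Python script; the robot and the scene stay as the last script left them, time stands still between calls to the robot, and variables do not carry over. Pictures are saved under pics/ and viewed, and the job is handed in when it is done.

```bash
mkdir -p pics; ls
python3 - <<'E'
from rig import bot
import cv2
for n in("scene","top","wrist"):
    im=bot.camera(n); cv2.imwrite(f"pics/{n}0.png",im[:,:,::-1])
    print(n,bot.camera_model(n))
print(bot.current_time(),bot.current_eef_pos(),bot.current_orientation())
E
```

```text
pics
scene {'K': array([[367.82349314,   0.        , 255.66412563],
       [  0.        , 367.82349314, 192.60087135],
       [  0.        ,   0.        ,   1.        ]]), 'rvec': array([ 2.23664668,  0.41261582, -0.18422876]), 'tvec': array([-0.56937658, -0.02053232,  1.36544395])}
top {'K': array([[455.45568708,   0.        , 255.67133289],
       [  0.        , 455.45568708, 199.20926829],
       [  0.        ,   0.        ,   1.        ]]), 'rvec': array([ 2.1497589 , -2.14280382,  0.13014179]), 'tvec': array([0.08012879, 0.57805089, 1.32813217])}
wrist {'K': array([[296.89261588,   0.        , 252.53517315],
       [  0.        , 296.89261588, 192.20581744],
       [  0.        ,   0.        ,   1.        ]]), 'T_tool_cam': array([[-2.34416069e-05, -9.53374885e-01, -3.01788547e-01,
         7.77462080e-02],
       [ 9.99999623e-01, -2.84171214e-04,  8.20044706e-04,
         1.22964959e-03],
       [-8.67569645e-04, -3.01788414e-01,  9.53374533e-01,
        -1.75381908e-01],
       [ 0.00000000e+00,  0.00000000e+00,  0.00000000e+00,
         1.00000000e+00]])}
0.15 [ 0.17702799 -0.52050948  0.19745999] [ 9.86596970e-01  1.63175420e-01 -5.04896411e-05 -4.44715434e-04]
```

View pics/scene0.png

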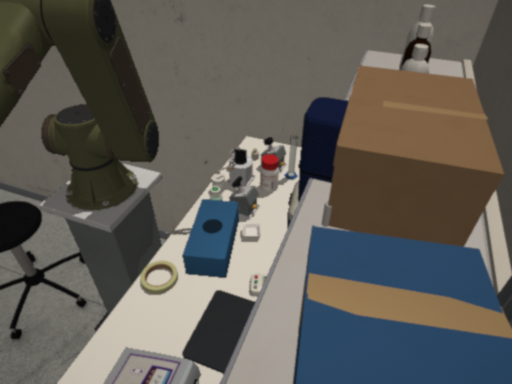

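View pics/top0.png

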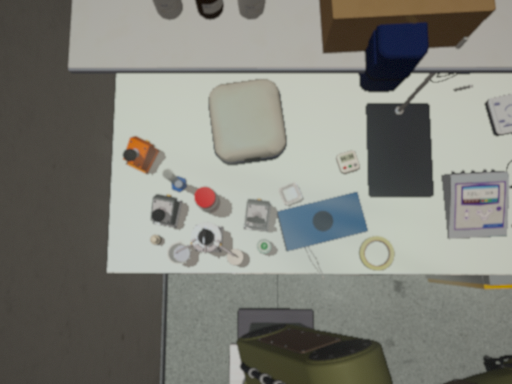

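The scene view shows the cluster around (245,170). The top view shows the orange look-alike at (138,153), grey valves at (165,210) and (256,213), and the selector at (210,238). I'll enlarge both.

Run:
```python
import cv2
im=cv2.imread("pics/top0.png")[130:275,110:300]; cv2.imwrite("pics/topc.png",cv2.resize(im,None,fx=4,fy=4,interpolation=cv2.INTER_CUBIC))
im=cv2.imread("pics/scene0.png")[130:220,195:310]; cv2.imwrite("pics/scenec.png",cv2.resize(im,None,fx=6,fy=6,interpolation=cv2.INTER_CUBIC))
```

```text
(no output)
```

View pics/topc.png

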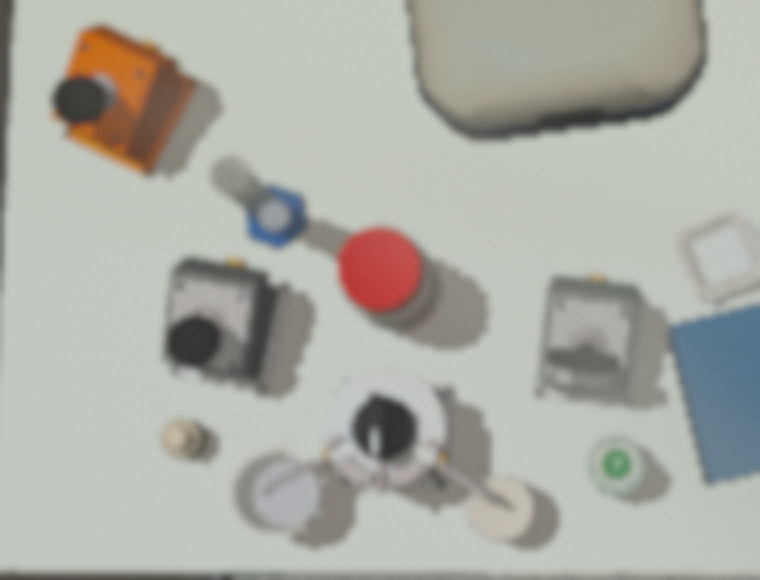

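View pics/scenec.png

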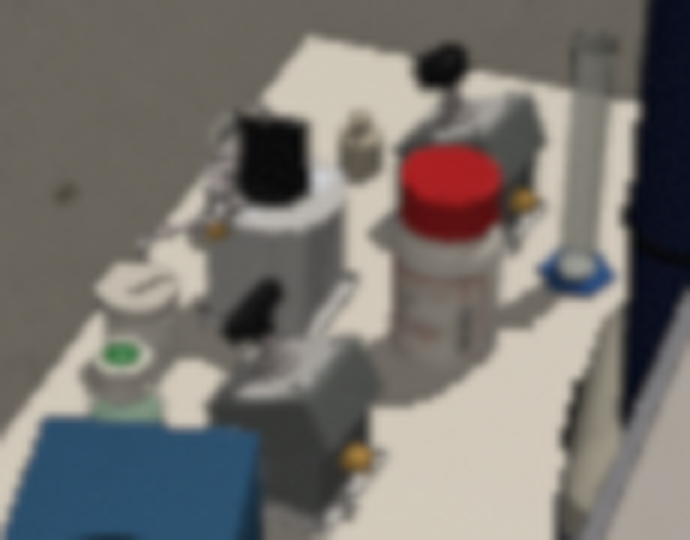

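Candidates:
- Round knob: grey valve at left, top px (158,215), versus the orange look-alike at (130,155), which I reject. The vent T-handle is at (256,219).
- Selector: the black knob at (206,237).
- Beaker: looks like the larger translucent disc at (181,252). The pot would be at (236,257).

Next I'll localise these and take a closer wrist view.

```bash
cat > h.py <<'E'
import numpy as np, cv2
from scipy.spatial.transform import Rotation as R
def cam(bot,name):
    m=bot.camera_model(name); K=m["K"]
    if "rvec" in m:
        Rm=cv2.Rodrigues(m["rvec"])[0]; return K,Rm,np.array(m["tvec"])
    T=np.eye(4);T[:3,:3]=R.from_quat(bot.current_orientation()).as_matrix();T[:3,3]=bot.current_eef_pos()
    W=np.linalg.inv(T@m["T_tool_cam"]); return K,W[:3,:3],W[:3,3]
def back(c,uv,z):
    K,Rm,t=c; d=Rm.T@np.linalg.inv(K)@np.array([uv[0],uv[1],1.]); o=-Rm.T@t
    return o+d*(z-o[2])/d[2]
def proj(c,P):
    K,Rm,t=c; p=K@(Rm@np.asarray(P)+t); return p[:2]/p[2]
def down(yaw):  # tool down; tool y axis at world direction yaw+90deg, x axis at yaw
    x=np.array([np.cos(yaw),np.sin(yaw),0]);z=np.array([0,0,-1.]);y=np.cross(z,x)
    return R.from_matrix(np.c_[x,y,z]).as_quat()
E
python3 - <<'E'
from rig import bot
from h import *
c=cam(bot,"top")
for n,uv,z in [("knobtop",(385,428),.141),("beaker",(283,490),.068),("pot",(503,505),.059),("purgetop",(195,340),.125),("vent",(583,360),.11),("jar",(380,270),.128),("weight",(186,438),.044),("vial",(616,464),.079),("orange",(80,100),.12),("cylfoot",(277,216),.02)]:
    print(n,back(c,(110+uv[0]/4,130+uv[1]/4),z).round(3))
print(R.from_quat(bot.current_orientation()).as_matrix().round(2))
for x,y in[(.45,.2),(.4,.2),(.45,.1)]:
  for yaw in (0,.3,.5,3.14):
    q=bot.solve_ik([x,y,.35],down(yaw)); print(x,y,yaw,None if q is None else np.round(q,2))
E
```

```text
knobtop [0.459 0.216 0.141]
beaker [0.418 0.298 0.068]
pot [0.407 0.139 0.059]
purgetop [0.521 0.353 0.125]
vent [0.509 0.081 0.11 ]
jar [0.57  0.223 0.128]
weight [0.456 0.375 0.044]
vial [0.437 0.057 0.079]
orange [0.694 0.442 0.12 ]
cylfoot [0.627 0.317 0.02 ]
[[ 0.95  0.32 -0.  ]
 [ 0.32 -0.95  0.  ]
 [ 0.   -0.   -1.  ]]
0.45 0.2 0 [ 0.34  0.1   1.41 -0.    1.63  1.91]
0.45 0.2 0.3 [ 0.34  0.1   1.41 -0.    1.63  1.61]
0.45 0.2 0.5 [ 0.34  0.1   1.41 -0.    1.63  1.41]
0.45 0.2 3.14 [ 0.34  0.1   1.41 -0.    1.63 -1.23]
0.4 0.2 0 [ 0.38 -0.01  1.53 -0.    1.62  1.95]
0.4 0.2 0.3 [ 0.38 -0.01  1.53 -0.    1.62  1.65]
0.4 0.2 0.5 [ 0.38 -0.01  1.53 -0.    1.62  1.45]
0.4 0.2 3.14 [ 0.38 -0.01  1.53 -0.    1.62 -1.19]
0.45 0.1 0 [ 0.14  0.02  1.49 -0.    1.62  1.71]
0.45 0.1 0.3 [ 0.14  0.02  1.49 -0.    1.62  1.41]
0.45 0.1 0.5 [ 0.14  0.02  1.49 -0.    1.62  1.21]
0.45 0.1 3.14 [ 0.14  0.02  1.49 -0.    1.62 -1.43]
```

Run:
```python
from rig import bot
from h import *
bot.goto([.46,.25,.30],down(np.pi))
np.save("w1.npy",np.array([*bot.current_eef_pos(),*bot.current_orientation()]))
im=bot.camera("wrist"); cv2.imwrite("pics/w1.png",im[:,:,::-1])
cv2.imwrite("pics/w1b.png",cv2.resize(im[:,:,::-1],None,fx=1.56,fy=1.56,interpolation=cv2.INTER_CUBIC))
print(bot.current_time(),bot.current_eef_pos())
c=cam(bot,"wrist")
for p in [(.459,.216,.141),(.521,.353,.125),(.418,.298,.068)]: print(proj(c,p)*1.56)
```

```text
3.1083 [0.46024365 0.2495154  0.29988192]
[350.24644939 260.26576884]
[523.54086152 330.85561597]
[451.8885925  194.99999469]
```

View pics/w1b.png

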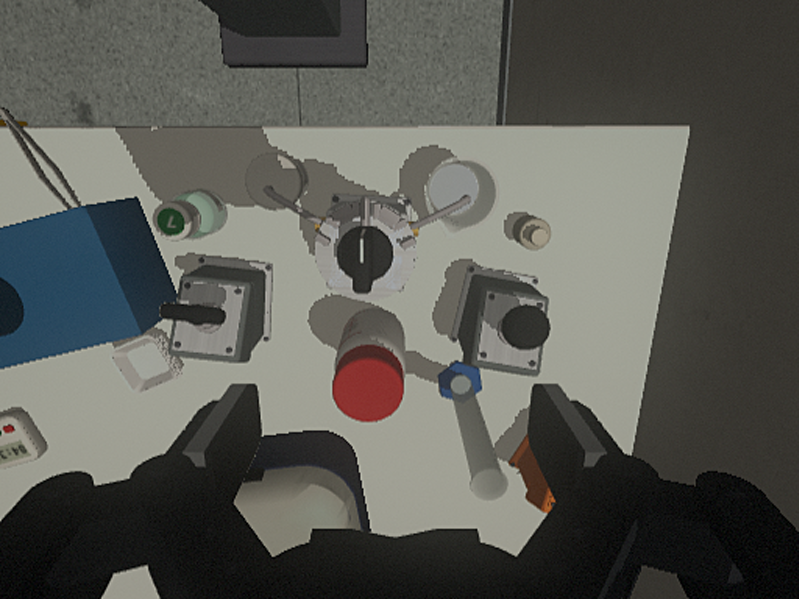

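Run:
```python
import cv2
im=cv2.imread("pics/w1.png")
cv2.imwrite("pics/w1c.png",cv2.resize(im[90:210,150:350],None,fx=4,fy=4,interpolation=cv2.INTER_CUBIC))
cv2.imwrite("pics/w1d.png",cv2.resize(im[90:250,270:370],None,fx=3.7,fy=3.7,interpolation=cv2.INTER_CUBIC))
```

```text
(no output)
```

View pics/w1c.png

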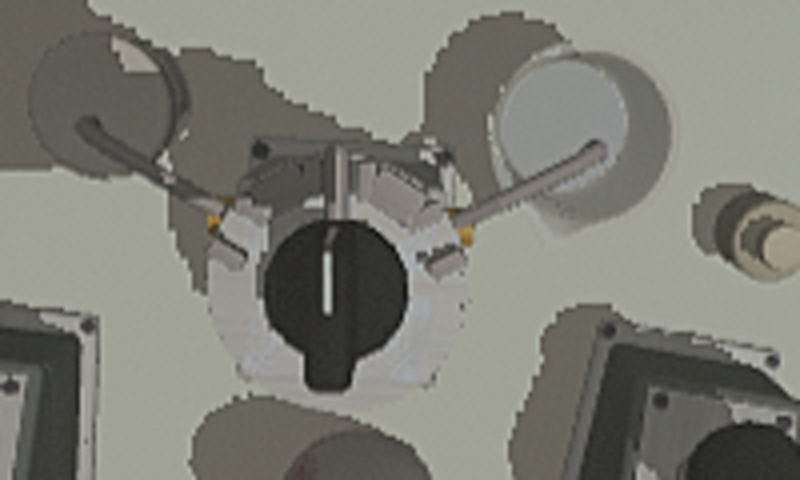

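View pics/w1d.png

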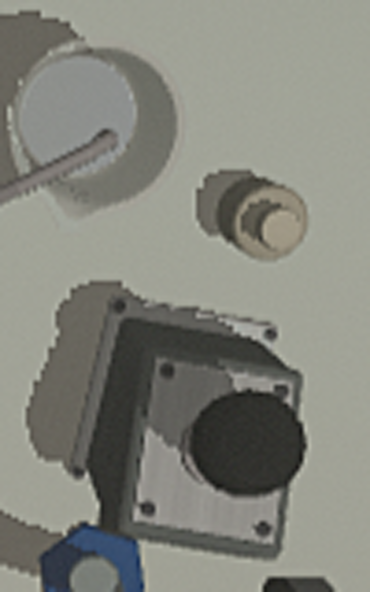

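The close crop confirms it: the vessel at the robot's left (+y, crop (565,125)) is an open beaker with a spout. The other vessel has a closed lid, so the turn is +1.047. Next I'll fit the poses.

```bash
cat > fit.py <<'E'
from rig import bot
from h import *
from scipy.optimize import least_squares
w=np.load("w1.npy"); m=bot.camera_model("wrist")
T=np.eye(4);T[:3,:3]=R.from_quat(w[3:]).as_matrix();T[:3,3]=w[:3]
W=np.linalg.inv(T@m["T_tool_cam"]); c=(m["K"],W[:3,:3],W[:3,3])
cr=lambda u,v:np.array([150+u/4,90+v/4])
s=np.sqrt(3)/2
pts=[((-.0475,.095*s,.095),cr(596,150)),((-.0475,-.095*s,.095),cr(92,126)),((.022,0,.141),cr(328,389)),((-.022,0,.141),cr(328,250)),((0,0,.102),cr(336,293)),((0,0,.102),cr(336,293))]
def pose(p,l):
    x,y,a=p; C,S=np.cos(a),np.sin(a); return [x+C*l[0]-S*l[1],y+S*l[0]+C*l[1],l[2]]
f=lambda p:np.concatenate([proj(c,pose(p,l))-q for l,q in pts])
r=least_squares(f,[.459,.216,0]); print(r.x, f(r.x).reshape(-1,2).round(1)*4)
sel=r.x
# purge: local frame; dirs
cd=lambda u,v:np.array([270+u/3.7,90+v/3.7])
def purge(p,s): # grip point of knob; origin p x,y,yaw ; unknown face geom
    pass
im=cv2.imread("pics/w1.png"); big=cv2.resize(im,None,fx=4,fy=4,interpolation=cv2.INTER_CUBIC)
def dot(P,col): 
    u=proj(c,P)*4+2; cv2.circle(big,tuple(int(v) for v in u),3,col,-1)
for a in np.linspace(0,2*np.pi,40): dot(pose(sel,(.0235*np.cos(a),.0235*np.sin(a),.102)),(0,255,0))
for x in np.linspace(-.022,.022,8):
    for y in(-.007,.007): dot(pose(sel,(x,y,.141)),(0,0,255))
for x in (-.04,.04):
    for y in(-.04,.04): dot(pose(sel,(x,y,.008)),(255,0,0))
for x in (-.034,.034):
    for y in(-.034,.034): dot(pose(sel,(x,y,.09)),(255,0,255))
cv2.imwrite("pics/fit.png",big[360:840,600:1400])
E
python3 fit.py
```

```text
[ 0.46298959  0.22473689 -0.0487839 ] [[  8.4   2. ]
 [-12.4   0.4]
 [ -1.2   4.8]
 [  2.8  -5.2]
 [  1.2  -0. ]
 [  1.2  -0. ]]
```

View pics/fit.png

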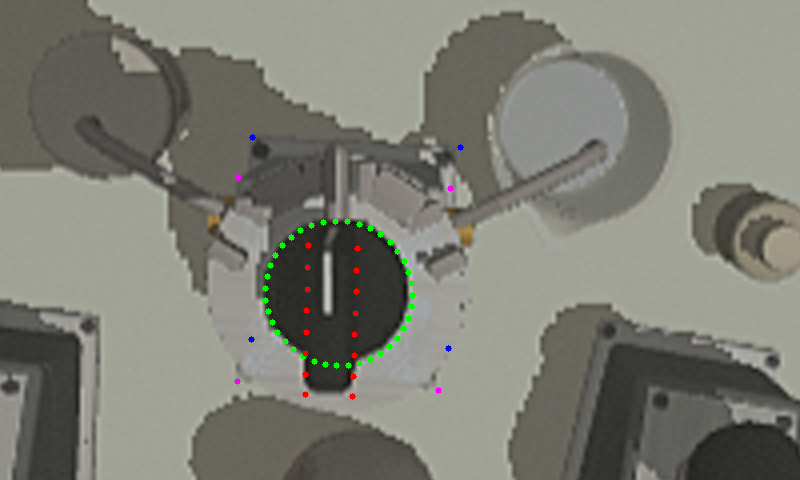

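Run:
```python
from rig import bot
from h import *
c=cam(bot,"top"); print("top reproj knob",proj(c,(.463,.2247,.141)),proj(c,(.463,.2247,.102)))
c=cam(bot,"scene"); print("scene",proj(c,(.463,.2247,.141)))
bot.gripper_to(.05,40)
yaw=np.pi-.049
bot.goto([.463,.2247,.185],down(yaw))
np.save("w2.npy",np.array([*bot.current_eef_pos(),*bot.current_orientation()]))
im=bot.camera("wrist"); cv2.imwrite("pics/w2.png",im[:,:,::-1])
c=cam(bot,"wrist")
big=cv2.resize(im[:,:,::-1],None,fx=3,fy=3,interpolation=cv2.INTER_CUBIC)
C,S=np.cos(-.049),np.sin(-.049)
for x in np.linspace(-.022,.022,8):
    for y in(-.007,.007):
        u=proj(c,(.463+C*x-S*y,.2247+S*x+C*y,.141))*3+1; cv2.circle(big,(int(u[0]),int(u[1])),3,(0,0,255),-1)
cv2.imwrite("pics/w2b.png",big[300:900,350:1150])
print(bot.current_time(),bot.current_eef_pos())
```

```text
top reproj knob [203.1778589 235.502815 ] [204.9191843  236.25094788]
scene [239.9856262 148.9200199]
4.1417 [0.46397112 0.22538321 0.18723301]
```

View pics/w2b.png

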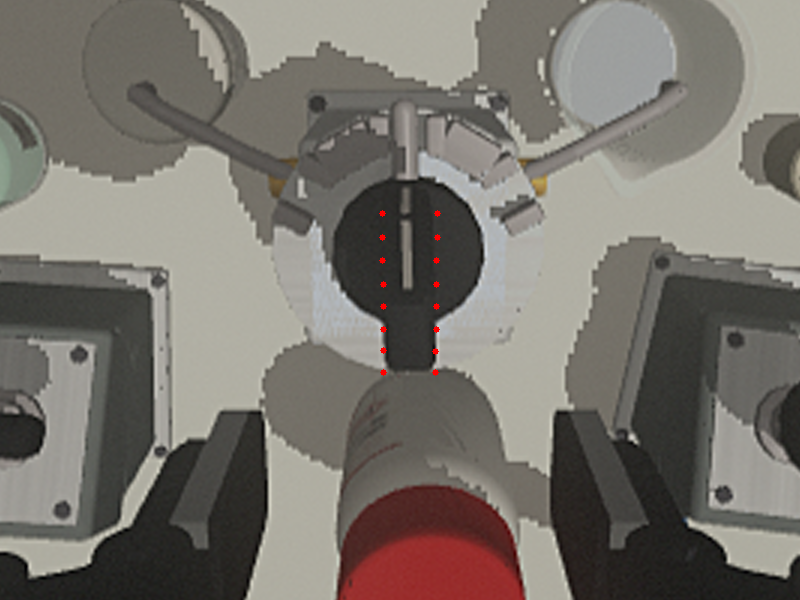

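The projected bar (red) matches the knob bar within a pixel or two. Now grasp, lift and turn.

Run:
```python
from rig import bot
from h import *
yaw=np.pi-.049; X,Y=.463,.2245
def st(s): print(s,round(bot.current_time(),2),bot.current_eef_pos().round(4),bot.current_force().round(1),bot.current_wrist_torque().round(2),round(bot.current_gripper_width(),4))
bot.pause(.2)
print(bot.move_straight([X,Y,.111],down(yaw),rate=.06,force_limit=12)); st("down")
bot.gripper_to(0.0,50); st("grip")
z0=bot.current_eef_pos()[2]
print(bot.move_straight([X,Y,z0+.0135],rate=.03)); bot.pause(.2); st("lift")
np.save("z0.npy",z0)
```

```text
False
down 5.72 [0.4632 0.2246 0.1114] [ 0.5  0.1 -0.2] [-0.02  0.01  0.04] 0.0496
grip 6.26 [0.463  0.2245 0.111 ] [-0.2  1.4 -1.2] [ 0.02 -0.   -0.07] -0.0
False
lift 7.06 [0.4629 0.2245 0.1243] [-0.2 -0.2  0.6] [-0.04 -0.06 -0.04] -0.0
```

The gripper reads 0 and there was no lifting force, so the grasp missed. I'll look.

Run:
```python
from rig import bot
from h import *
im=bot.camera("wrist"); cv2.imwrite("pics/w3.png",cv2.resize(im[:,:,::-1],None,fx=1.56,fy=1.56,interpolation=cv2.INTER_CUBIC))
im=bot.camera("scene"); cv2.imwrite("pics/s3.png",cv2.resize(im[90:240,160:340,::-1],None,fx=4,fy=4,interpolation=cv2.INTER_CUBIC))
```

```text
(no output)
```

View pics/w3.png

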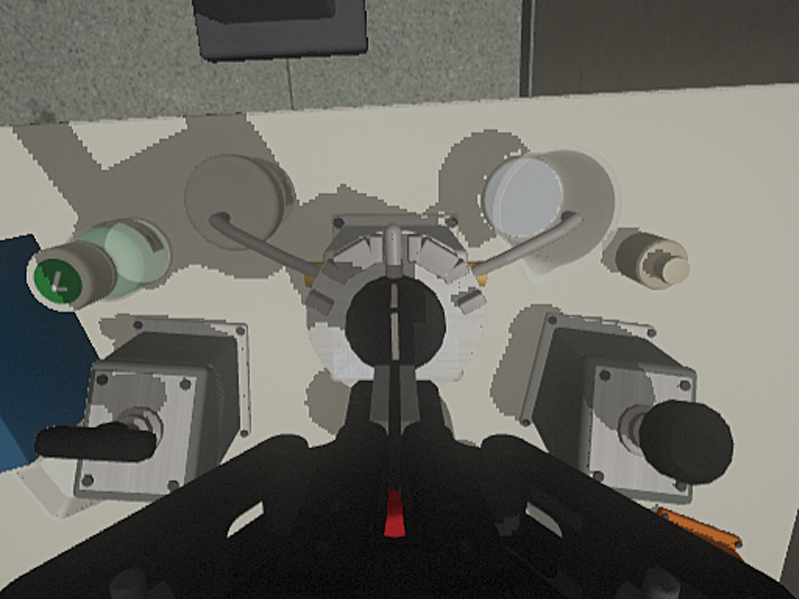

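View pics/s3.png

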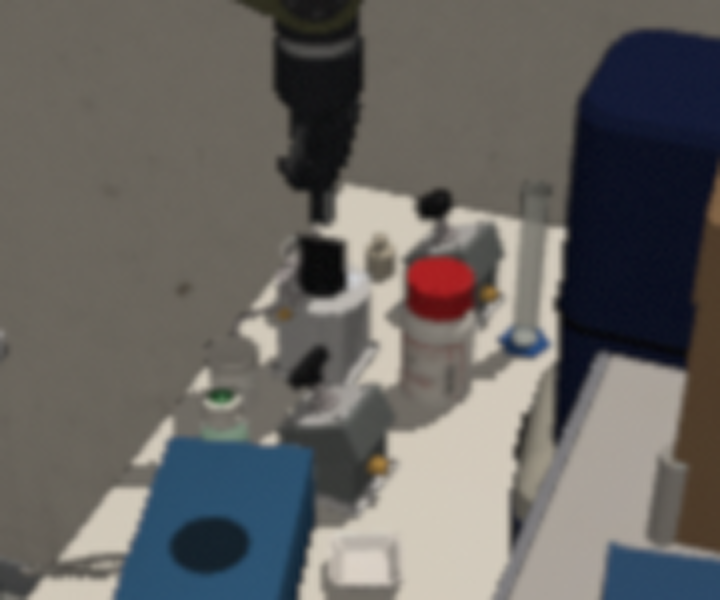

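Run:
```python
from rig import bot
from h import *
p=bot.current_eef_pos(); print(p,bot.current_orientation())
for n in("scene","top","wrist"):
    c=cam(bot,n); print(n,"tcp",proj(c,p),"knobtop",proj(c,(.463,.2247,.141)),proj(c,(.463,.2247,.102)))
c=cam(bot,"wrist");print(proj(c,p)*1.56)
im=bot.camera("top"); cv2.imwrite("pics/t3.png",cv2.resize(im[150:280,130:280,::-1],None,fx=4,fy=4,interpolation=cv2.INTER_CUBIC))
im=bot.camera("scene"); cv2.imwrite("pics/s3b.png",cv2.resize(im[120:190,200:280,::-1],None,fx=8,fy=8,interpolation=cv2.INTER_CUBIC))
print(bot.current_joint_pos(), bot.solve_ik(p,bot.current_orientation()))
```

```text
[0.46295054 0.22448781 0.12439565] [ 2.44778956e-02  9.99700365e-01 -5.23218370e-05 -1.03046181e-04]
scene tcp [240.04779915 152.8394889 ] knobtop [239.9856262 148.9200199] [240.21231934 157.96213609]
top tcp [204.00786377 235.84494034] knobtop [203.1778589 235.502815 ] [204.9191843  236.25094788]
wrist tcp [254.16896318 222.76128833] knobtop [254.64423101 234.08432179] [254.34778331 210.29670906]
[396.50358255 347.50760979]
[ 3.80270798e-01  2.96285990e-01  1.70586334e+00 -3.25476536e-05
  1.13958860e+00 -1.14150920e+00] [ 3.80320118e-01  2.96330245e-01  1.70597815e+00 -3.25421489e-05
  1.13942953e+00 -1.14145988e+00]
```

View pics/t3.png

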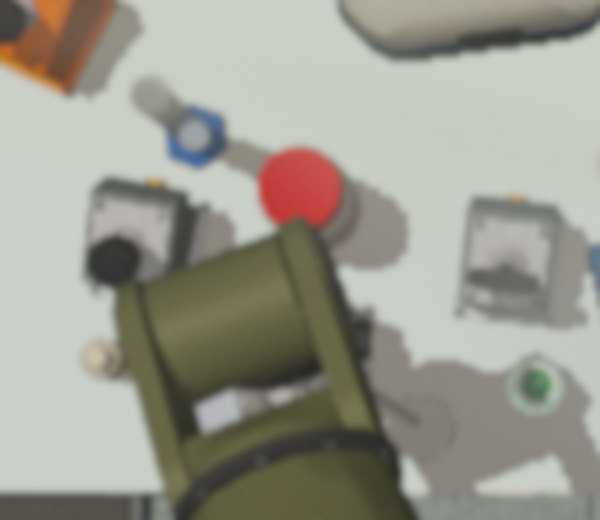

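View pics/s3b.png

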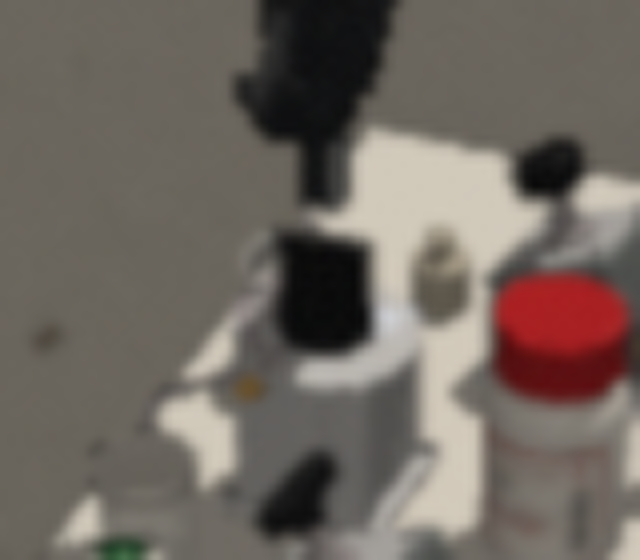

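The scene crop shows the shut fingertips at (240.6,145.6), just above the knob top at (240.6,149.4). The reported TCP projects to row 152.8, so the real tips are about 29 mm short of it. The wrist view agrees. I'll find the real tip height by a gentle touch on the hub top (0.102 m).

Run:
```python
from rig import bot
from h import *
def st(s): print(s,round(bot.current_time(),2),bot.current_eef_pos().round(4),bot.current_force().round(1),bot.current_wrist_torque().round(2),round(bot.current_gripper_width(),4))
X,Y=.463,.2245
bot.move_straight([X,Y,.135],rate=.1)
bot.gripper_to(.03,40); st("open30")
im=bot.camera("wrist"); cv2.imwrite("pics/w4.png",cv2.resize(im[100:300,130:380,::-1],None,fx=3,fy=3,interpolation=cv2.INTER_CUBIC))
print(bot.move_straight([X,Y,.066],rate=.035,force_limit=4)); st("touch")
im=bot.camera("wrist"); cv2.imwrite("pics/w5.png",cv2.resize(im[100:300,130:380,::-1],None,fx=3,fy=3,interpolation=cv2.INTER_CUBIC))
```

```text
open30 7.92 [0.4629 0.2245 0.1348] [-0.1 -0.4  0.7] [ 0.02 -0.06  0.01] 0.0302
True
touch 9.72 [0.463  0.2245 0.0681] [-0.3 -1.5  6.2] [-0.1   0.13  0.02] 0.03
```

View pics/w5.png

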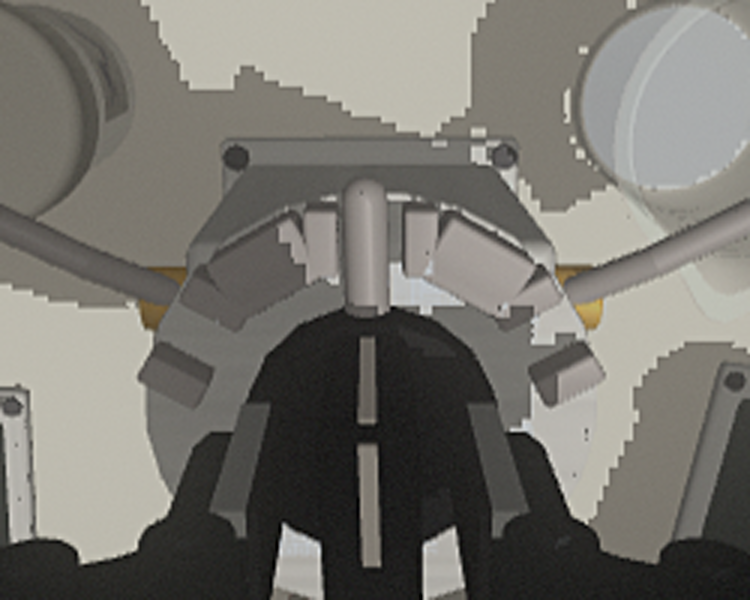

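Touch came at TCP z 0.068, so the tips are about 34 mm above the TCP at 30 mm opening. The fingers straddle the bar centrally (fingers at 270 and 470, white line at 369). Raise 6 mm, then grip.

Run:
```python
from rig import bot
from h import *
def st(s): print(s,round(bot.current_time(),2),bot.current_eef_pos().round(4),bot.current_force().round(1),bot.current_wrist_torque().round(2),round(bot.current_gripper_width(),4))
X,Y=.463,.2245
bot.move_straight([X,Y,.074],rate=.05)
bot.gripper_to(0.0,60); st("grip")
if bot.current_gripper_width()>.008:
    z0=bot.current_eef_pos()[2]
    print(bot.move_straight([X,Y,z0+.0132],rate=.03,force_limit=25)); bot.pause(.15); st("lift")
    np.save("z0.npy",z0)
```

```text
grip 10.34 [0.4631 0.2248 0.0741] [-0.3  3.6  2. ] [ 0.6  -0.    0.03] 0.0134
False
lift 11.08 [0.463  0.2247 0.0869] [ 3.7  6.1 -5.6] [ 0.95 -0.58 -0.06] 0.0133
```

The bar is held at 13.4 mm and −5.6 N matches the spring. Turn clockwise 1.047.

Run:
```python
from rig import bot
from h import *
def st(s): print(s,round(bot.current_time(),2),bot.current_eef_pos().round(4),bot.current_force().round(1),bot.current_wrist_torque().round(2),round(bot.current_gripper_width(),4))
z0=float(np.load("z0.npy")); X,Y=.463,.2247; Z=z0+.0135
yaw=np.pi-.049
for a in (.26,.52,.79,1.047):
    bot.goto([X,Y,Z],down(yaw-a)); st(a)
bot.pause(.2); st("turned")
print(bot.move_straight([X,Y,z0+.001],rate=.03,force_limit=10)); bot.pause(.2); st("down")
im=bot.camera("wrist"); cv2.imwrite("pics/w6.png",cv2.resize(im[:,:,::-1],None,fx=1.56,fy=1.56,interpolation=cv2.INTER_CUBIC))
```

```text
0.26 11.44 [0.463  0.2246 0.0872] [ 3.2  3.5 -5.2] [ 0.42 -0.57 -0.01] 0.0131
0.52 11.8 [0.4628 0.2244 0.0873] [ 2.5 -0.3 -5.7] [-0.13 -0.42  0.03] 0.013
0.79 12.17 [0.4627 0.2243 0.0873] [ 1.1 -2.9 -5.7] [-0.53 -0.12 -0.01] 0.0133
1.047 12.53 [0.4626 0.2243 0.0873] [-1.8 -5.7 -5.3] [-0.93  0.33 -0.06] 0.0132
turned 12.72 [0.4626 0.2243 0.0873] [-1.8 -4.9 -5.8] [-0.96  0.3  -0.  ] 0.0131
False
down 13.49 [0.4626 0.2243 0.075 ] [-1.9 -5.1 -3. ] [-1.04  0.47  0.05] 0.0132
```

View pics/w6.png

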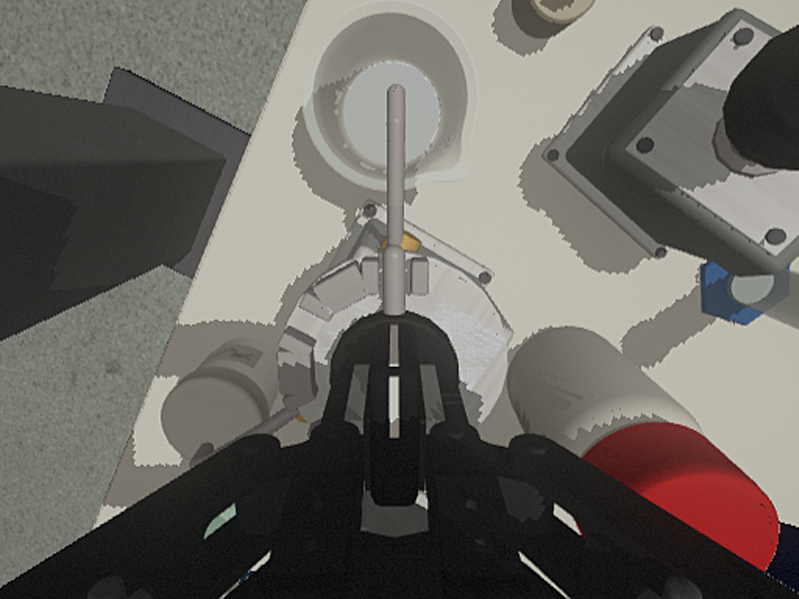

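The lug lines up with the beaker outlet tube and sits between its posts at (395,275). Release, rise, and move over for a view that checks the selector and measures the purge valve.

Run:
```python
from rig import bot
from h import *
def st(s): print(s,round(bot.current_time(),2),bot.current_eef_pos().round(4),bot.current_force().round(1),round(bot.current_gripper_width(),4))
X,Y=.4626,.2243; yaw=np.pi-.049-1.047
bot.gripper_to(.032,60); bot.pause(.15); st("open")
bot.move_straight([X,Y,.16],rate=.15)
np.save("q.npy",bot.current_joint_pos())
for i,(p) in enumerate([(.50,.30,.22),(.50,.38,.22)]):
    bot.goto(p,down(np.pi)); bot.pause(.15)
    np.save(f"v{i}.npy",np.array([*bot.current_eef_pos(),*bot.current_orientation()]))
    im=bot.camera("wrist"); cv2.imwrite(f"pics/v{i}.png",im[:,:,::-1])
    cv2.imwrite(f"pics/v{i}b.png",cv2.resize(im[:,:,::-1],None,fx=1.56,fy=1.56,interpolation=cv2.INTER_CUBIC)); st(i)
```

```text
open 14.02 [0.4631 0.2248 0.0753] [ 0.6  0.7 -0.2] 0.0324
0 15.88 [0.4999 0.2997 0.2197] [ 0.5 -0.3 -0.1] 0.032
1 16.49 [0.5003 0.3791 0.2202] [ 0.   0.2 -0.1] 0.032
```

View pics/v0b.png

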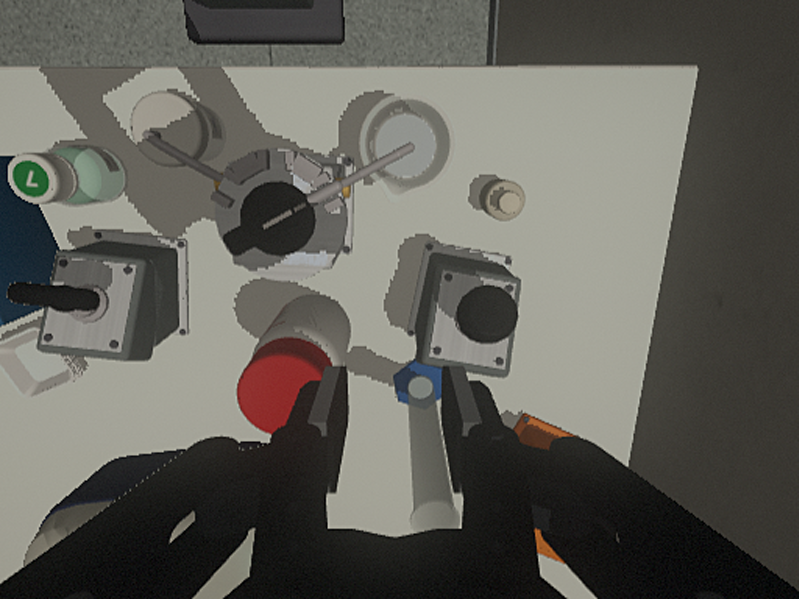

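View pics/v1b.png

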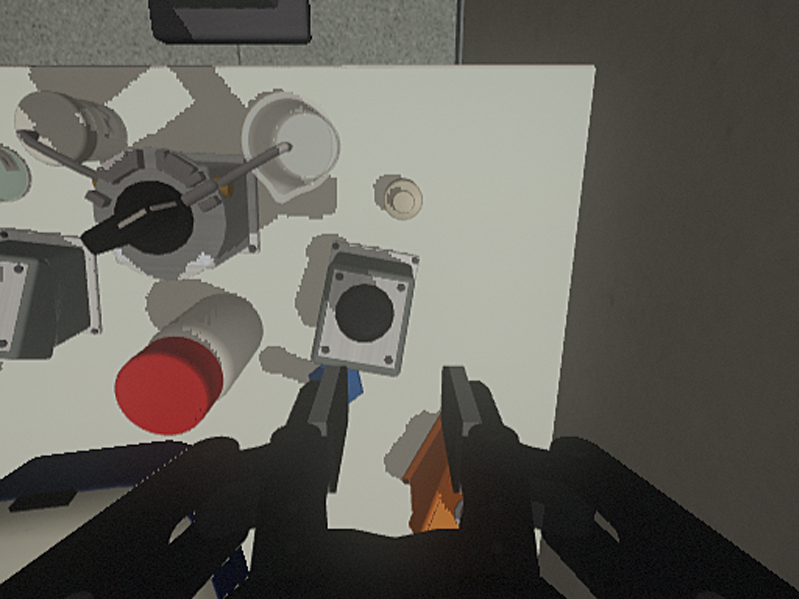

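The selector pointer and lug are in line with the beaker's tube. Crop the purge valve in both views.

Run:
```python
import cv2
a=cv2.imread("pics/v0.png")[145:255,240:350];b=cv2.imread("pics/v1.png")[145:255,185:295]
cv2.imwrite("pics/v01c.png",cv2.resize(cv2.hconcat([a,b]),None,fx=3.6,fy=3.6,interpolation=cv2.INTER_CUBIC))
```

```text
(no output)
```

View pics/v01c.png

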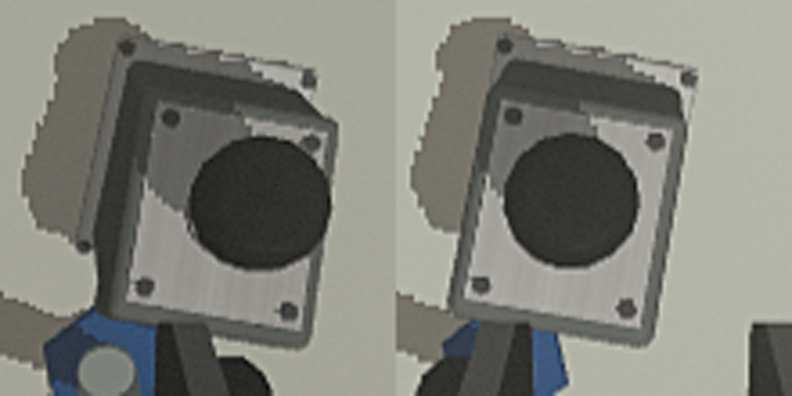

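```bash
cat > pfit.py <<'E'
from rig import bot
from h import *
from scipy.optimize import least_squares
m=bot.camera_model("wrist"); cs=[]
for i in(0,1):
    w=np.load(f"v{i}.npy");T=np.eye(4);T[:3,:3]=R.from_quat(w[3:]).as_matrix();T[:3,3]=w[:3]
    W=np.linalg.inv(T@m["T_tool_cam"]); cs.append((m["K"],W[:3,:3],W[:3,3]))
off=[(240,0),(185,396)]
px=lambda i,u,v:np.array([(u-off[i][1])/3.6+off[i][0],v/3.6+145])-.36
obs={"A":((171,117),(513,116)),"B":((312,143),(656,141)),"C":((145,287),(481,285)),"D":((288,311),(627,308)),"K":((260,203),(571,201))}
t=np.radians(25); n=np.array([-np.sin(t),0,np.cos(t)]); e=np.array([np.cos(t),0,np.sin(t)]); l=np.array([0,1,0])
def P(p,k):
    x,y,yaw,zf,a,b=p[:6]
    c={"A":-a*e-b*l,"B":-a*e+b*l,"C":a*e-b*l,"D":a*e+b*l,"K":.043*n,"G":.036*n}[k]
    return R.from_euler("z",yaw).apply(c)+[x,y,zf]
def f(p): return np.concatenate([proj(cs[i],P(p,k))-px(i,*obs[k][i]) for k in obs for i in(0,1)])
r=least_squares(f,[.53,.36,-.1,.08,.02,.02]); print("face centre xyz yaw..",r.x.round(4)); print(f(r.x).reshape(-1,4).round(2))
g=P(r.x,"G"); print("grip",g,"n",R.from_euler("z",r.x[2]).apply(n))
np.save("purge.npy",np.r_[g,r.x[2]])
# independent triangulation of K
A=[proj for proj in ()]
o=[];
for i in(0,1):
    K,Rm,tt=cs[i];u=px(i,*obs["K"][i]);d=Rm.T@np.linalg.inv(K)@[u[0],u[1],1];o.append((-Rm.T@tt,d/np.linalg.norm(d)))
M=sum(np.eye(3)-np.outer(d,d) for _,d in o);v=sum((np.eye(3)-np.outer(d,d))@c for c,d in o);print("tri K",np.linalg.solve(M,v),"model K",P(r.x,"K"))
c=cam(bot,"top");print("top px of K",proj(c,P(r.x,"K")));c=cam(bot,"scene");print("scene",proj(c,P(r.x,"K")))
E
python3 pfit.py
```

```text
face centre xyz yaw.. [ 0.5384  0.3555 -0.1808  0.0767  0.0271  0.0231]
[[-0.62  0.33  0.    0.14]
 [-0.67  0.03 -0.19  0.12]
 [-0.5   0.09  0.26  0.08]
 [-0.19  0.16  0.16  0.44]
 [ 1.45 -0.61  0.08 -0.6 ]]
grip [0.52339602 0.35822051 0.10932736] n [-0.41573102  0.07598625  0.90630779]
tri K [0.52274966 0.35833207 0.11097381] model K [0.5204859  0.35875241 0.11567151]
top px of K [157.36085122 215.45887629]
scene [267.43987491 139.53750925]
```

The fit is good to about 1 px: grip point (0.523, 0.358, 0.109), valve yaw −0.18. Next: reach checks, approach along the axis, then a picture before gripping.

```bash
cat >> h.py <<'E'
_p=None
def pg():
    p=np.load("purge.npy"); t=np.radians(25); Rz=R.from_euler("z",p[3])
    n=Rz.apply([-np.sin(t),0,np.cos(t)]); e=Rz.apply([np.cos(t),0,np.sin(t)])
    return p[:3],n,R.from_matrix(np.c_[-e,np.cross(n,e),-n]).as_quat()
E
python3 - <<'E'
from rig import bot
from h import *
def st(s): print(s,round(bot.current_time(),2),bot.current_eef_pos().round(4),bot.current_force().round(1),round(bot.current_gripper_width(),4))
g,n,q=pg()
for d in(.06,-.02,-.047,-.027): print(d,bot.solve_ik(g+n*d,q).round(2))
bot.gripper_to(.058,40)
bot.goto(g+n*.05,q); bot.pause(.15); st("above")
im=bot.camera("wrist"); cv2.imwrite("pics/p1.png",cv2.resize(im[:,:,::-1],None,fx=1.56,fy=1.56,interpolation=cv2.INTER_CUBIC))
im=bot.camera("scene"); cv2.imwrite("pics/p1s.png",cv2.resize(im[90:190,210:330,::-1],None,fx=6,fy=6,interpolation=cv2.INTER_CUBIC))
c=cam(bot,"wrist"); print("knob top px",proj(c,g+n*.012)*1.56)
E
```

```text
0.06 [ 0.72  0.34  1.61 -0.42  0.95 -0.46]
-0.02 [ 0.67  0.47  1.62 -0.45  0.81 -0.44]
-0.047 [ 0.66  0.52  1.61 -0.47  0.77 -0.43]
-0.027 [ 0.67  0.48  1.62 -0.46  0.8  -0.44]
above 17.57 [0.5037 0.3622 0.1558] [ 0.7  0.2 -0. ] 0.0576
knob top px [395.4788257  315.11850686]
```

View pics/p1.png

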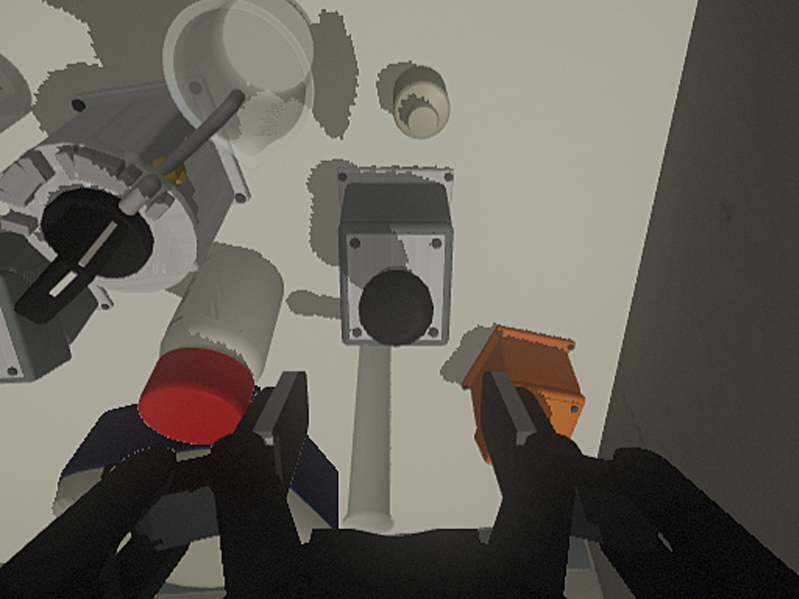

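View pics/p1s.png

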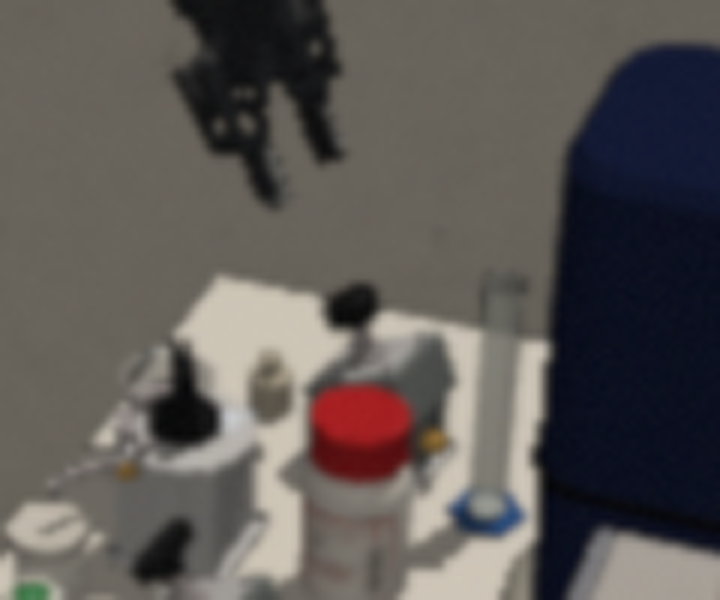

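The knob (397,307) is centred between the fingers (295 and 497). Advance along the axis and grip.

Run:
```python
from rig import bot
from h import *
def st(s): print(s,round(bot.current_time(),2),bot.current_eef_pos().round(4),bot.current_force().round(1),bot.current_wrist_torque().round(2),round(bot.current_gripper_width(),4))
g,n,q=pg()
print(bot.move_straight(g-n*.045,q,rate=.08,force_limit=6)); st("in")
im=bot.camera("wrist"); cv2.imwrite("pics/p2.png",cv2.resize(im[:,:,::-1],None,fx=1.56,fy=1.56,interpolation=cv2.INTER_CUBIC))
bot.gripper_to(0,50); st("grip")
```

```text
False
in 19.0 [0.5422 0.3551 0.0691] [-0.3 -0.4  0.2] [0.02 0.15 0.05] 0.058
grip 19.38 [0.5422 0.3557 0.0694] [-4.   6.2  6.5] [0.68 0.42 0.29] 0.0358
```

View pics/p2.png

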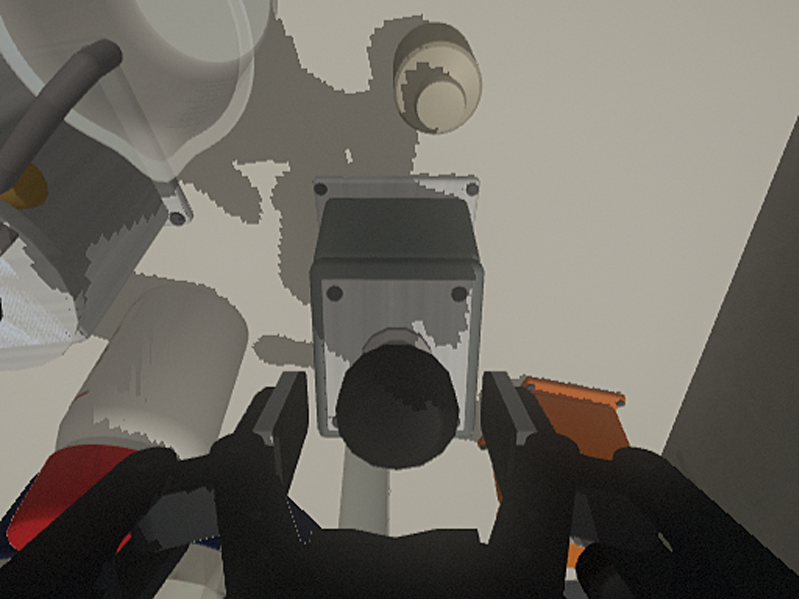

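Gripped at 36 mm. Pull out along the axis.

Run:
```python
from rig import bot
from h import *
def st(s): print(s,round(bot.current_time(),2),bot.current_eef_pos().round(4),bot.current_force().round(1),(bot.current_force()@n).round(1),bot.current_wrist_torque().round(2),round(bot.current_gripper_width(),4))
g,n,q=pg()
bot.gripper_to(0,70); st("firm")
s=bot.current_eef_pos()
for d in (.005,.010,.015,.0185):
    print(bot.move_straight(s+n*d,q,rate=.03,force_limit=35)); st(d)
print((bot.current_eef_pos()-s)@n)
im=bot.camera("scene"); cv2.imwrite("pics/p3s.png",cv2.resize(im[90:190,210:330,::-1],None,fx=6,fy=6,interpolation=cv2.INTER_CUBIC))
im=bot.camera("wrist"); cv2.imwrite("pics/p3.png",cv2.resize(im[:,:,::-1],None,fx=1.56,fy=1.56,interpolation=cv2.INTER_CUBIC))
```

```text
firm 19.6 [0.5422 0.3558 0.0695] [-3.9  5.2  5.8] 7.3 [0.56 0.46 0.28] 0.0349
False
0.005 19.95 [0.54   0.3562 0.074 ] [-0.8  1.5 -0.7] -0.2 [0.18 0.37 0.11] 0.0348
False
0.01 20.27 [0.5379 0.3566 0.0786] [-1.   1.3  0.1] 0.6 [0.22 0.43 0.11] 0.0347
False
0.015 20.58 [0.5357 0.357  0.0836] [-6.7  0.   5.1] 7.4 [ 0.01  0.81 -0.05] 0.0347
False
0.0185 20.85 [0.5344 0.3572 0.086 ] [ 2.5  2.8 -4. ] -4.4 [0.57 0.17 0.24] 0.0346
0.018310012919314816
```

View pics/p3.png

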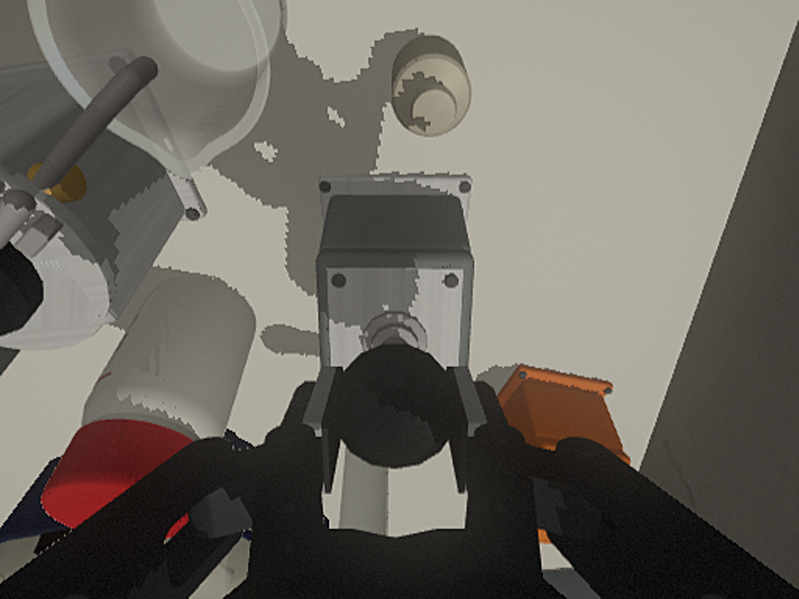

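The force sign flipped at 15 mm, so it snapped to "on". Let go, back off, and check while it stands.

Run:
```python
from rig import bot
from h import *
def st(s): print(s,round(bot.current_time(),2),bot.current_eef_pos().round(4),bot.current_force().round(1),round(bot.current_gripper_width(),4))
g,n,q=pg()
bot.gripper_to(.06,50); st("released")
bot.move_straight(g+n*.06,q,rate=.15); st("back")
im=bot.camera("wrist"); cv2.imwrite("pics/p4.png",cv2.resize(im[:,:,::-1],None,fx=1.56,fy=1.56,interpolation=cv2.INTER_CUBIC))
im=bot.camera("scene"); cv2.imwrite("pics/p4s.png",cv2.resize(im[90:190,210:330,::-1],None,fx=6,fy=6,interpolation=cv2.INTER_CUBIC))
c=cam(bot,"wrist"); print("pred knob rim px home/on",proj(c,g+n*.007)*1.56,proj(c,g+n*.025)*1.56)
```

```text
released 21.32 [0.5346 0.3571 0.0866] [-0.5 -0.4 -0.2] 0.06
back 22.03 [0.4984 0.3625 0.1629] [-0.2 -0.3 -0.2] 0.0602
pred knob rim px home/on [396.6745949  309.45389181] [396.78252981 321.42222111]
```

View pics/p4.png

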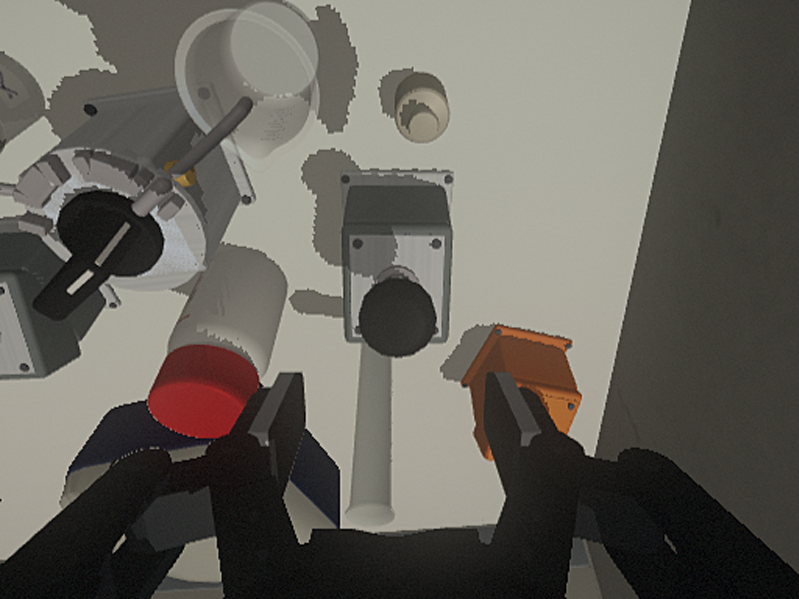

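View pics/p4s.png

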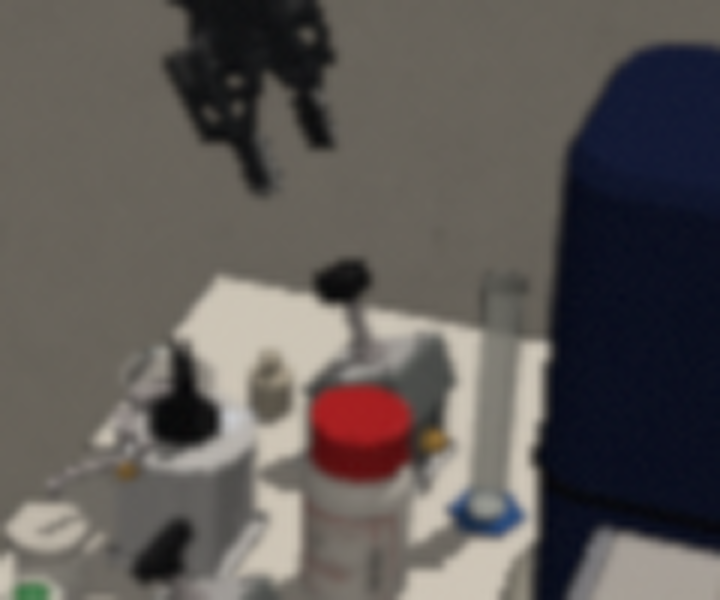

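It stands out by itself: in the scene view the knob went from (350,305) to (342,280), and the wrist view shows more shaft. Wait out the two seconds, then push home with shut fingers on its flat top.

Run:
```python
from rig import bot
from h import *
def st(s): print(s,round(bot.current_time(),2),bot.current_eef_pos().round(4),bot.current_force().round(1),(bot.current_force()@n).round(1),round(bot.current_gripper_width(),4),"d",((bot.current_eef_pos()-g)@n).round(4))
g,n,q=pg()
bot.gripper_to(0,50); st("shut")
bot.pause(max(0,23.35-bot.current_time()))
bot.move_straight(g+n*.012,q,rate=.1); st("near")
print(bot.move_straight(g-n*.028,q,rate=.035,force_limit=20)); st("pushed")
```

```text
shut 22.73 [0.4985 0.3628 0.1637] [-0.8  0.2 -0.3] 0.1 0.0002 d 0.06
near 23.98 [0.5185 0.3592 0.1203] [-1.3  1.   0.6] 1.1 0.0001 d 0.0121
True
pushed 24.86 [0.5318 0.357  0.0911] [-9.1 -1.7 12.6] 15.0 -0.0002 d -0.0201
```

Run:
```python
from rig import bot
from h import *
g,n,q=pg()
bot.move_straight(g+n*.05,q,rate=.15); bot.pause(.15)
print(bot.current_time(),bot.current_force().round(1))
im=bot.camera("wrist"); cv2.imwrite("pics/p5.png",cv2.resize(im[:,:,::-1],None,fx=1.56,fy=1.56,interpolation=cv2.INTER_CUBIC))
im=bot.camera("scene"); cv2.imwrite("pics/p5s.png",cv2.resize(im[90:190,210:330,::-1],None,fx=6,fy=6,interpolation=cv2.INTER_CUBIC))
```

```text
25.625 [-0.7 -0.4  0.6]
```

View pics/p5.png

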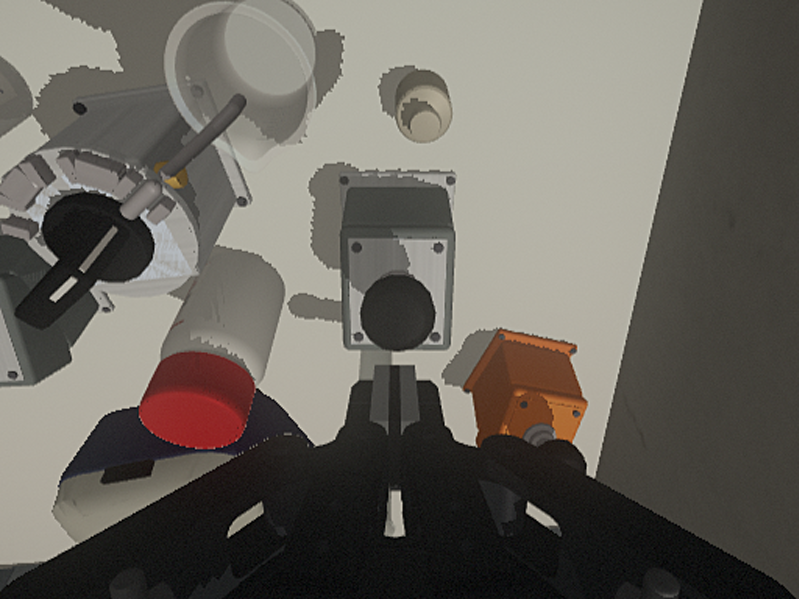

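View pics/p5s.png

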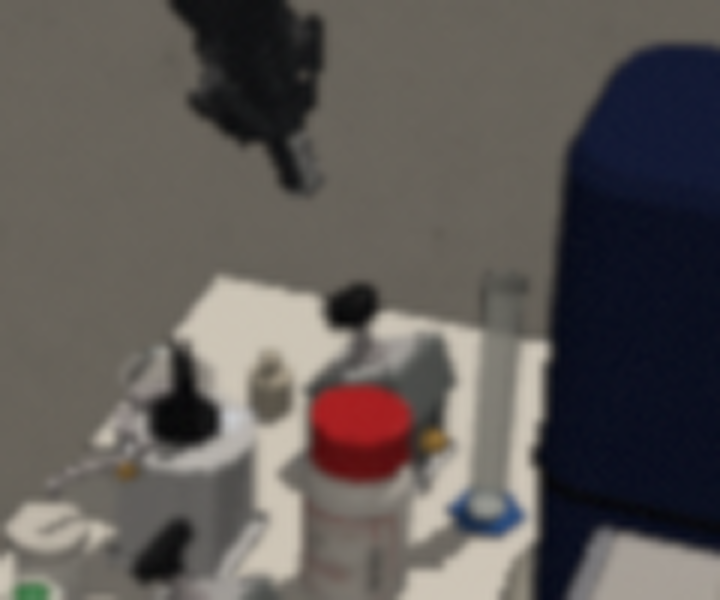

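The purge knob is back exactly at its home pixel (350,305). Before handing in, a numeric check that the selector is dropped: overlay the model at lift 0 and at 8.5 mm on view v1.

Run:
```python
from rig import bot
from h import *
m=bot.camera_model("wrist"); out=[]
for i in (0,1):
    w=np.load(f"v{i}.npy");T=np.eye(4);T[:3,:3]=R.from_quat(w[3:]).as_matrix();T[:3,3]=w[:3]
    W=np.linalg.inv(T@m["T_tool_cam"]); c=(m["K"],W[:3,:3],W[:3,3])
    im=cv2.imread(f"pics/v{i}.png"); 
    u0=proj(c,(.463,.2247,.1)).astype(int)
    for h,col in((0,(0,255,0)),(.0085,(0,0,255))):
        big=cv2.resize(im,None,fx=5,fy=5,interpolation=cv2.INTER_CUBIC)
        a=-.049-1.047
        pts=[(.022*s,.007*k,.141+h) for s in(-1,1) for k in(-1,1)]+[(.0235*np.cos(t),.0235*np.sin(t),.102+h) for t in np.linspace(0,6.28,30)]
        for p in pts:
            P=R.from_euler("z",a).apply(p)+[.463,.2247,0]; u=proj(c,P)*5+2; cv2.circle(big,(int(u[0]),int(u[1])),3,col,-1)
        x,y=u0*5; out.append(big[y-150:y+150,x-200:x+200])
cv2.imwrite("pics/drop.png",cv2.vconcat([cv2.hconcat(out[:2]),cv2.hconcat(out[2:])]))
```

```text
(no output)
```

View pics/drop.png

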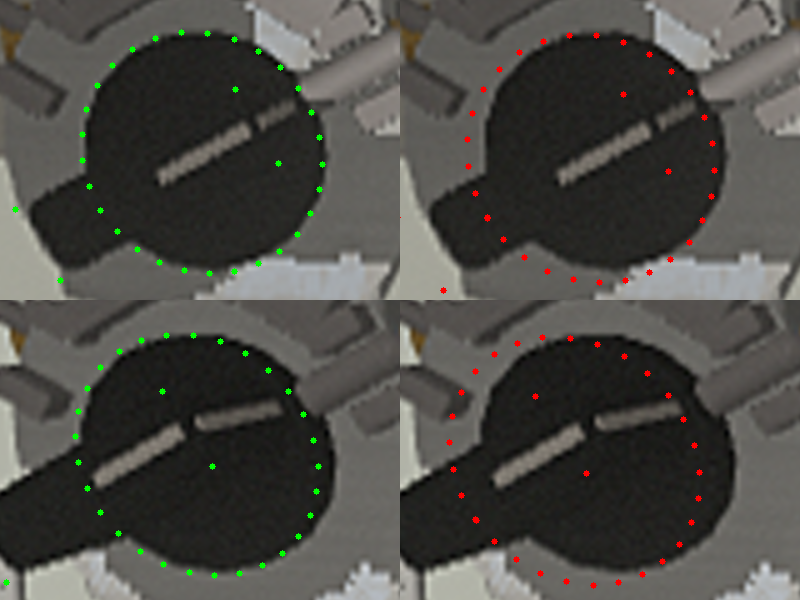

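The green (dropped) model matches and the red (riding on the posts) does not. The robot touches nothing, so I'm handing in.

Run:
```python
from rig import bot
print(bot.current_time()); bot.close_job()
```

```text
25.725
the job is handed in; nothing more can be done
```

The job is done and was handed in at 25.7 s. The open beaker stood under the left outlet. I lifted the selector, turned it +1.047 rad and let it drop into that slot. I then pulled the round purge knob about 18 mm out, let go of it for over 2 s, and pushed it home with shut fingers, stopping at a 20 N limit.

**Last checks:**
- **Selector:** right after release the camera overlay matched the fully dropped position, not the one riding on the posts. The later wrist views show it unchanged.
- **Purge knob:** it visibly stood out on its own after release. After the push it is back at its starting pixel in the scene view.
- **Other things:** nothing standing about looks shifted in the final wrist and scene views, and the wrist force read about 0 after backing off. I did not take a final top view.

**What disagreed:**
- **Fingertips:** the real fingertips sit about 30 mm behind the reported TCP. The first grasp closed on air above the selector knob, so I found the true height with a gentle touch on the hub (about 6 N) and used it from then on.
- **Top view:** it placed the selector about 9 mm away from the wrist-camera fit. I used the wrist fit, and the grasp confirmed it.

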